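# Raise the booth window to its pointer and bolt it

### The arm

A 6-joint arm with a two-finger parallel gripper is mounted at the origin on a cart in front of the work surface, level with it; the furniture and walls round the work are solid. World frame = base frame: x ahead of the robot, y to its left, z up, the work surface at z = 0. Lengths are in mm, angles in rad, forces in N, time in s.
With the tool pointing down it reaches from about 325 to 775 mm from the base axis. Payload 5.5 kg.
Tool frame: the origin (TCP) lies midway between the tips of the shut fingers; the grasp point (between the pads) lies 19 mm behind it; z points along the fingers, y is the line along which they close (so a half turn about z gives the same grasp; the last joint's range is limited). The gripper opens to 88 mm and grips with 3 to 60 N. Pads are 20 mm wide; open, the fingers measure 115 mm over their backs; the gripper's body (75 mm by 178 mm) begins 61 mm behind the grasp point.
Start: joints at [-1.23, 0.091, 1.231, -0, 1.82, -0.057], TCP at [232.436, -553.164, 222.631] pointing down, gripper open.
Joint ranges: [-2.87, 2.87], [-0.86, 2.18], [0.17, 2.46], [-1.51, 4.65], [0.06, 2.69], [-2.65, 2.65]. Speed limits (rad/s): [2.57, 2.57, 3.01, 3.14, 3.14, 3.14].

### API

Orientations are given as a unit quaternion [x, y, z, w].
In Python, from bench import readout, viewer, ctrl, models gives the robot as it stands.
- The arm moves only by the tool play_rows, never from a script. Its argument "deltas" is text: rows parted by semicolons, each of 7 numbers parted by spaces: the shift along the tool's x, y, z in units of 250 mm (1.0 is 250 mm), then the turn, a rotation vector about the tool's x, y, z in units of pi/4 rad (1.0 is pi/4 rad), then the gripper's target within -1 to 1 (shut at 1, half-way at 0, fully open at -1). A call has 1 to 5 rows; each row shifts and turns the commanded pose from where the row before left it, along the tool's axes as they then stand; what a row does not reach is not made up. A row lasts 1/12 s, in which the tool goes at most 41.7 mm and 7.16 degrees, less where a joint would pass 70% of its speed; a pose out of reach is approached as far as the arm can. A call with a number of a shift or a turn outside -1 to 1 is refused whole. A call with a gripper value outside its range is refused whole. The fingers move at their own pace and stop on an object; "newtons" is the grip in N (left out, the last holds). Time passes only in rows, so rows that do not move let the fingers close. It gives the time, the measured TCP pose, the force, the opening and the grip force at its end, in the units of the state.
- readout.observe(): the state, without advancing time (a new reading comes with each control period).
- viewer.grab_frame(name): name is "scene" or "top" or "wrist"; returns a dict with "img" (400x640x3 uint8, red, green, blue), "z_map" (400x640 float32, mm along the optical axis (not along the pixel's ray), 0 where there is no reading), "fx", "fy", "cx", "cy" (pixels), "world_to_cam" (4x4, takes a point from world to camera coordinates). Camera axes: x right, y down, z forward; pixel columns grow to the right and rows downward; lengths in mm; the calibration is good to about 2 mm. The wrist camera is an equidistant fisheye: a pixel r from the principal point sees the ray r / f radians off the axis. A picture is of the moment at which its call begins.
- ctrl.finish_job(): hands the job in; it is judged then, once.
Trained networks look in the newest picture that a camera, given by its name, has taken for a name from the list of things; names that differ only in an ending like _2 or _b are one class to them, and where a whole thing is asked for, a point or a joint stands for the part that bears it (a point fixed in the world has none). Each returns a list of dicts, best first, with "score" (0 to 1); they miss things now and then, are a little off and sometimes report something else, mostly with a low value. They report only what shows in the picture. A call takes as long as a camera call.
- models.recognise(camera, name): "location" ([x, y, z] in mm, in the coordinates of the camera as it stood for that picture, good to about 4 mm: the middle of the surface that is visible of it).
The state is a dict: "clock": time; "joint_positions": joint angles; "dq": joint speeds; "joint_torque": joint torques, N m; "ee_pos": TCP position; "ee_rot": TCP orientation; "contact_force": force on the tool from outside, world axes, zero at the start; "ft_torque": the same for the moment, N m; "grip_width": opening from 0.0 (shut) to 1.0 (fully open); "grasp_force": force on a finger pad.
Only numpy, scipy, OpenCV 4.12 (cv2) and the standard library are available. Lean on these libraries where they do the work, as an engineer would, in place of code of your own. Each camera call takes 0.05 s, during which the arm holds its last target. There are 200 camera calls.

### The job

Raise the sliding window of the extraction booth by pushing up with the fingertips from beneath the lip along its bottom edge, until the lip is level with the pointer on the booth's left guide. Then push the black thumb bolt on the window's bottom rail fully home to the right, and leave the window standing there. Only push: do not pinch the lip, do not move the pointer, do not push the bolt before the window is at the pointer, and leave the loose engine parts in front of the booth where they are.

Things in the scene. Friction and masses are not known exactly. Their poses are not given: they have to be found in the camera images.
- booth_front (a point): Point on the bench at mid width under the front of the window guides of a grey sheet-metal extraction booth fixed there: 280 mm wide, 175 mm deep from here back, aluminium guides 480 mm tall at y = +-117 to +-141 mm. Booth axes, which are its orientation: x points into the booth, y to the left seen from its front, z up. The front (-x) roughly faces the robot. Under the window it is open from 12 mm above the bench.
- sash (a joint): Height of the clear window in its vertical guides, m: 0 lowest, grows upward, stop at 0.205. The window is 234 mm wide and 190 mm tall, counterweighted: it stays where it is left, and takes about 2 to 5 N to push up or down.
- lip_edge (a point): Middle of the front edge of the window's lip, half way up its thickness; booth axes. The lip is a level aluminium ledge, 212 mm wide (y), 10 mm thick, its underside 5 mm below this point; it juts 32 mm forward of the face of the window's bottom rail (45 mm tall). It starts 70 to 110 mm above the bench.
- mark_tip (a point): Inner tip of the dark wedge-shaped pointer clipped on the booth's left guide; it points sideways at the left end of the lip. It sits 160 to 240 mm above the bench. The lip is level with it when lip_edge and this point have the same height. Booth axes. The clip slides along the guide if knocked (about 5 N).
- bolt (a joint): Travel of the thumb bolt on the window's bottom rail, m: 0 out (left), 0.025 fully home to the right (booth -y), where the knob meets the dark keeper block on the rail. Starts at 0 to 0.004. Moves with about 2 N and stays where it is left.
- bolt_knob (a point): Middle of the front face of the bolt's black ridged knob: 16 mm wide (booth y), 24 mm tall, standing 22 mm forward of the rail's face. It is 27 mm above lip_edge, 10 mm behind it (booth +x) and, with the bolt out, 45 mm to its right (booth -y). The knob's underside is 10 mm above the lip's top. Booth axes.
- tappet: Loose bystander: bucket tappet, grey steel cup, 34 mm across, 26 mm tall, standing in front of the booth's left side. Origin: centre of its underside.
- plug: Loose bystander: spark plug lying in front of the booth, 70 mm long, 24 mm wide, 20 mm high. Origin: centre of its underside.
- spring: Loose bystander: black valve spring standing in front of the booth's right side, 29 mm across, 46 mm tall. Origin: centre of its underside.

How it is judged:
By the outcome, as a careful person would: the job done as asked, in the order asked, and still so for the second after the job is handed in, with the robot touching nothing.
It also fails if it takes over 51 s, if anything falls off the work surface, if the arm or the gripper's body presses on something with over 40 N, if the wrist force passes 120 N, or if a joint passes its speed limit or range.

## Working session

There is one attempt and no reset: what is moved stays moved. The work goes in short steps, Python scripts to look and compute and a tool call to move; the robot and the scene stay as the last step left them, time stands still between calls to the robot, and variables do not carry over. Pictures are saved under pics/ and viewed, at most 12 in all, crops included, and the job is handed in when it is done.

Besides the shell and the picture viewer there is one more tool, called as a command line: name --argument value ..., lists and objects as JSON in quotes. play_rows: Moves the arm, as the interface text tells. Its arguments: {"type":"object","properties":{"deltas":{"type":"string"},"newtons":{"type":"number"}},"required":["deltas"]}

```bash
mkdir -p pics; cat > h.py <<'E'
import numpy as np,cv2
from bench import readout,viewer,ctrl,models
def rec(cam,names,f):
    Ti=np.linalg.inv(f["world_to_cam"])
    for n in names:
        for r in models.recognise(cam,n)[:2]:
            print(cam,n,round(r["score"],2),np.round((Ti@np.r_[r["location"],1])[:3],1))
def px(f,u,v,w=1):
    z=f["z_map"][v-w:v+w+1,u-w:u+w+1]; z=np.median(z[z>0]) if (z>0).any() else np.nan
    p=np.r_[(u-f["cx"])/f["fx"]*z,(v-f["cy"])/f["fy"]*z,z,1]
    return np.round((np.linalg.inv(f["world_to_cam"])@p)[:3],1)
def proj(f,p):
    c=f["world_to_cam"]@np.r_[p,1]; return np.round([f["fx"]*c[0]/c[2]+f["cx"],f["fy"]*c[1]/c[2]+f["cy"]],1)
E
python3 - <<'E'
from h import *
import pickle
for c in ["scene","top"]:
    f=viewer.grab_frame(c); cv2.imwrite(f"pics/{c}0.png",f["img"][:,:,::-1]); pickle.dump(f,open(c+"0.pkl","wb"))
    print(f["fx"],f["cx"],f["cy"],np.round(np.linalg.inv(f["world_to_cam"]),3).tolist())
    rec(c,["lip_edge","mark_tip","bolt_knob","tappet","plug","spring","sash"],f)
s=readout.observe();print(s)
E
```

```text
513.304268411929 317.24917029223246 196.14856780556528 [[-0.268, -0.713, 0.648, -73.38], [-0.963, 0.205, -0.173, 460.625], [-0.009, -0.67, -0.742, 860.203], [0.0, 0.0, 0.0, 1.0]]
scene lip_edge 0.98 [577.3 320.9 184.5]
scene mark_tip 0.74 [502.5 269.6  21.8]
scene mark_tip 0.69 [485.2 417.9 243.8]
scene bolt_knob 0.68 [585.  276.8 132. ]
scene tappet 0.75 [451.  365.8  28.2]
scene plug 0.5 [502.  265.5  19.2]
scene spring 0.75 [573.6 164.9  32.7]
scene sash 0.92 [577.9 318.5 183.2]
385.2791022071004 315.63501452769907 199.12202435728796 [[-0.248, -0.913, 0.324, 278.751], [-0.969, 0.236, -0.078, 363.844], [-0.005, -0.333, -0.943, 918.486], [0.0, 0.0, 0.0, 1.0]]
top lip_edge 0.94 [574.5 319.9 179.6]
top lip_edge 0.24 [596.9 346.8 304.9]
top mark_tip 0.69 [488.8 416.3 245.7]
top bolt_knob 0.44 [592.2 273.6 128.7]
top tappet 0.65 [454.  363.9  27.4]
top plug 0.53 [505.8 266.6  12.1]
top spring 0.61 [579.5 170.   24.6]
{'clock': 0.8, 'joint_positions': array([-1.22971824e+00,  9.10805920e-02,  1.23066428e+00, -1.13279787e-05,
        1.81979327e+00, -5.67023752e-02]), 'dq': array([-0.0005464 ,  0.00070807,  0.00118532, -0.00101659, -0.00014169,
       -0.00017031]), 'joint_torque': array([-1.01365498e-03, -4.46149457e+01, -4.06475186e+01,  6.98255002e-02,
        1.93739781e-02, -2.30209281e-05]), 'ee_pos': array([ 232.42584918, -553.1805421 ,  222.66302971]), 'ee_rot': array([ 9.80286727e-01,  1.97580191e-01, -1.57135016e-06,  2.77595318e-05]), 'contact_force': array([-0.73546566, -0.21686749, -0.90999519]), 'ft_torque': array([ 0.02621221, -0.02522766,  0.01194879]), 'grasp_force': 0.0, 'grip_width': 0.9995501272962515}
```

View pics/scene0.png

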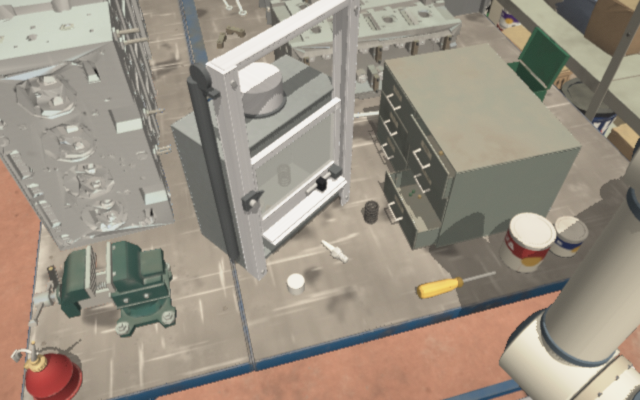

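View pics/top0.png

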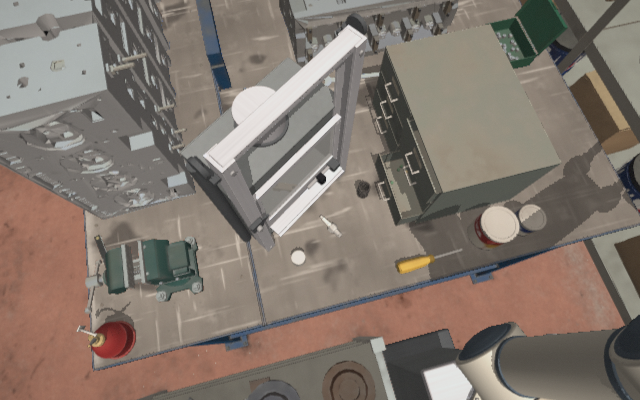

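The scene shows the booth turned roughly 30°, with the lip from (265,243) to (345,183), the pointer at about (250,200) and the knob at (322,183). The tappet is at (296,283), the plug at (335,250) and the spring at (371,211). Next I'll fit the booth frame from depth.

```bash
python3 - <<'E'
from h import *
import pickle
for c in ["scene","top"]:
    f=pickle.load(open(c+"0.pkl","rb")); z=f["z_map"]
    v,u=np.mgrid[0:400,0:640]
    P=np.stack([(u-f["cx"])/f["fx"]*z,(v-f["cy"])/f["fy"]*z,z,np.ones_like(z)],-1)@np.linalg.inv(f["world_to_cam"]).T
    P=P[...,:3]; f["P"]=P; np.save(c+"P.npy",P)
    m=(z>0)&(u>190)&(u<375)&(v<290)&(P[...,0]>400)&(P[...,0]<850)&(P[...,1]>100)&(P[...,1]<520)
    t=m&(P[...,2]>465)&(P[...,2]<495)
    r=cv2.minAreaRect(P[t][:,:2].astype(np.float32)); print(c,"top",t.sum(),np.median(P[t][:,2]),r,cv2.boxPoints(r).round(0).tolist())
    # horizontal surfaces: normals
    dx=np.zeros_like(P);dy=np.zeros_like(P)
    dx[:,1:-1]=P[:,2:]-P[:,:-2];dy[1:-1]=P[2:]-P[:-2]
    n=np.cross(dx,dy);n/=np.linalg.norm(n,axis=-1,keepdims=True)+1e-9
    L=m&(abs(n[...,2])>.95)&(P[...,2]>60)&(P[...,2]<140)
    h,e=np.histogram(P[L][:,2],bins=np.arange(60,142,4));print(dict(zip(e[:-1].astype(int).tolist(),h.tolist())))
    zm=e[h.argmax()]+2; L=L&(abs(P[...,2]-zm)<6)
    Q=P[L];r=cv2.minAreaRect(Q[:,:2].astype(np.float32));print("lip",L.sum(),np.median(Q[:,2]),r,cv2.boxPoints(r).round(0).tolist())
f=pickle.load(open("scene0.pkl","rb"))
cv2.imwrite("pics/c1.png",cv2.resize(f["img"][130:290,230:390,::-1],(600,600),interpolation=cv2.INTER_CUBIC))
E
```

```text
scene top 3592 481.7712416247689 ((574.3452758789062, 329.837646484375), (47.93608474731445, 301.274169921875), 29.94590187072754) [[478.0, 448.0], [629.0, 187.0], [670.0, 211.0], [520.0, 472.0]]
{60: 0, 64: 0, 68: 0, 72: 0, 76: 0, 80: 0, 84: 0, 88: 0, 92: 0, 96: 8, 100: 45, 104: 213, 108: 50, 112: 0, 116: 0, 120: 0, 124: 3, 128: 3, 132: 4, 136: 18}
lip 308 106.4095636760162 ((565.2551879882812, 312.6443786621094), (31.21166229248047, 208.1214599609375), 32.78056335449219) [[496.0, 392.0], [608.0, 217.0], [635.0, 234.0], [522.0, 409.0]]
top top 5415 480.2188101257533 ((586.7178955078125, 325.73016357421875), (48.941864013671875, 318.03680419921875), 34.56242752075195) [[476.0, 443.0], [657.0, 181.0], [697.0, 209.0], [517.0, 471.0]]
{60: 0, 64: 0, 68: 0, 72: 0, 76: 0, 80: 0, 84: 0, 88: 0, 92: 1, 96: 17, 100: 66, 104: 116, 108: 2, 112: 0, 116: 0, 120: 2, 124: 0, 128: 8, 132: 19, 136: 21}
lip 184 104.45070824069074 ((565.0604248046875, 316.3397521972656), (29.68355941772461, 201.48365783691406), 33.17665100097656) [[498.0, 393.0], [608.0, 224.0], [633.0, 240.0], [522.0, 409.0]]
```

View pics/c1.png

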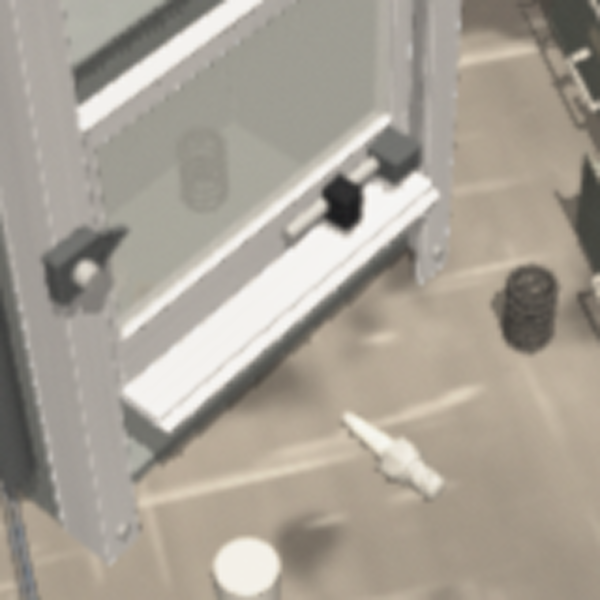

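The crop shows the pointer tip at full-frame pixel (263,191), pointing level along the lip. The lip's front-left corner is at about (275,244). The bolt knob sits clear of its keeper, and the plug lies in front of the lip. Next I'll check obstacles for the swing, and how j4 responds to a small turn.

```bash
python3 - <<'E'
from h import *
import pickle
P=np.concatenate([np.load(c+"P.npy")[pickle.load(open(c+"0.pkl","rb"))["z_map"]>0] for c in["scene","top"]])
az=np.degrees(np.arctan2(P[:,1],P[:,0]));r=np.hypot(P[:,0],P[:,1])
for a in range(-80,70,10):
    print(a,[int(np.percentile(q,99)) if len(q:=P[(az>=a)&(az<a+10)&(r>=k)&(r<k+75)][:,2])>20 else None for k in range(200,800,75)])
for c in["scene","top"]:
    f=pickle.load(open(c+"0.pkl","rb"));print(c,[proj(f,p) for p in [(496,392,105),(608,219,105),(500,400,240)]])
f=pickle.load(open("scene0.pkl","rb"))
print([px(f,u,v) for u,v in [(251,199),(256,196),(260,193),(262,192),(248,150),(240,220)]])
E
```

```text
-80 [-892, -894, -892, -891, -891, -891, -475, -404]
-70 [-893, -891, -892, -890, -890, -892, -891, -475]
-60 [-793, -891, -890, -890, 1, 1, -892, None]
-50 [0, -890, -888, 2, 2, 2, 2, 0]
-40 [-798, -890, 2, 3, 4, 4, 4, 4]
-30 [-892, -889, 62, 200, 224, 4, 3, 2]
-20 [-890, 3, 91, 225, 226, 226, 226, 226]
-10 [-891, 4, 90, 225, 226, 226, 226, 226]
0 [467, 4, 20, 225, 225, 225, 226, 225]
10 [528, 3, 28, 68, 75, 74, 482, 459]
20 [538, -890, 27, 4, 20, 136, 483, 356]
30 [213, -279, 4, 4, 26, 244, 483, 355]
40 [2, -277, -889, 4, 4, 252, 485, 290]
50 [0, -292, -294, -307, 3, 4, 5, 135]
60 [-294, -273, -273, -303, -232, -254, 4, 4]
scene [array([274., 243.]), array([345.5, 181.7]), array([262.8, 192.7])]
top [array([280. , 235.8]), array([342.9, 171.4]), array([268.6, 216.9])]
[array([486.5, 421.6, 245.5]), array([492. , 412.5, 244.2]), array([498.9, 404.8, 241.7]), array([502.2, 401. , 239.5]), array([503.1, 413.5, 335.7]), array([510.8, 444.3, 171.6])]
```

play_rows --deltas "0 0 0 0 0.15 0 1; 0 0 0 0 0.15 0 1" --newtons 20

```text
clock: 0.97
ee_pos: [234.6, -552.6, 224.1]
ee_rot: [0.973, 0.198, 0.118, -0.022]
contact_force: [0.5, -0.2, -0.4]
grip_width: 0.887
grasp_force: 0.0
```

```bash
python3 -c "
from h import *
print(readout.observe())"
```

```text
{'clock': 0.9667, 'joint_positions': array([-1.36323927,  0.10339132,  1.23274262,  0.24523451,  1.84187312,
       -0.13286311]), 'dq': array([-0.83339609,  0.13233044,  0.03790146,  1.44666779,  0.15858619,
       -0.43782213]), 'joint_torque': array([ 5.10695189e+00, -4.64479852e+01, -4.04613054e+01, -8.58692788e-01,
       -4.07466874e-02,  6.40917420e-01]), 'ee_pos': array([ 234.63400345, -552.62881971,  224.10758008]), 'ee_rot': array([ 0.97280418,  0.19824753,  0.11766331, -0.02247852]), 'contact_force': array([ 0.50190931, -0.24492309, -0.37986438]), 'ft_torque': array([-0.03090783,  0.1262823 ,  0.02724258]), 'grasp_force': 0.0, 'grip_width': 0.8868300090919111}
```

```bash
cat >> h.py <<'E'
from scipy.spatial.transform import Rotation as R,Slerp
YAW=33.0
def bax(): 
    c,s=np.cos(np.radians(YAW)),np.sin(np.radians(YAW)); return np.array([c,s,0]),np.array([-s,c,0])
def Rt(pitch=0,yaw=None):  # tool z=booth x (tilted up by pitch deg), x up
    b,y=bax(); M=np.stack([[0,0,1],-y,b],1); return R.from_matrix(M)*R.from_euler('y',pitch,degrees=True)
def plan(p,Rg,n,g=1,src=None):
    s=readout.observe(); p0,R0=src or (s["ee_pos"],R.from_quat(s["ee_rot"]))
    sl=Slerp([0,1],R.concatenate([R0,Rg])); pc,Rc=np.array(p0,float),R0; out=[]
    for i in range(1,n+1):
        pt=p0+(np.array(p)-p0)*i/n; Rn=sl(i/n)
        d=np.round(Rc.inv().apply(pt-pc)/250,3); w=np.round((Rc.inv()*Rn).as_rotvec()/(np.pi/4),3)
        pc=pc+Rc.apply(d*250); Rc=Rc*R.from_rotvec(w*np.pi/4)
        out.append(" ".join("%g"%x for x in [*d,*w,g]))
    for i in range(0,n,5): print("; ".join(out[i:i+5]))
    return pc,Rc
def st():
    s=readout.observe();print(round(s["clock"],2),np.round(s["joint_positions"],2),np.round(s["ee_pos"],1),np.round(R.from_quat(s["ee_rot"]).as_matrix()[:,[0,2]].T,3).tolist(),np.round(s["contact_force"],1))
E
python3 - <<'E'
from h import *
a=plan((330,-400,400),Rt(),15)
E
```

```text
0.049 -0.027 -0.036 0.013 0.113 -0.01 1; 0.053 -0.028 -0.032 0.012 0.112 -0.009 1; 0.055 -0.027 -0.026 0.013 0.113 -0.01 1; 0.058 -0.027 -0.021 0.013 0.113 -0.01 1; 0.06 -0.027 -0.016 0.012 0.112 -0.009 1
0.06 -0.026 -0.01 0.013 0.113 -0.01 1; 0.062 -0.026 -0.005 0.013 0.113 -0.009 1; 0.062 -0.026 0.002 0.013 0.112 -0.01 1; 0.062 -0.025 0.007 0.012 0.113 -0.01 1; 0.061 -0.024 0.012 0.013 0.113 -0.009 1
0.06 -0.024 0.019 0.013 0.112 -0.01 1; 0.058 -0.024 0.024 0.012 0.113 -0.01 1; 0.056 -0.022 0.029 0.013 0.113 -0.009 1; 0.054 -0.022 0.034 0.013 0.112 -0.01 1; 0.05 -0.021 0.039 0.012 0.113 -0.009 1
```

play_rows --deltas "0.05 -0.03 -0.035 0.013 0.113 -0.01 1; 0.053 -0.03 -0.03 0.013 0.113 -0.01 1; 0.055 -0.025 -0.025 0.013 0.113 -0.01 1; 0.058 -0.025 -0.02 0.013 0.113 -0.01 1; 0.06 -0.025 -0.015 0.013 0.113 -0.01 1"

```text
clock: 1.38
ee_pos: [265.5, -502.1, 281.2]
ee_rot: [0.919, 0.208, 0.324, -0.088]
contact_force: [1.0, -0.8, 0.2]
grip_width: 0.51
grasp_force: 0.0
```

play_rows --deltas "0.06 -0.025 -0.01 0.013 0.113 -0.01 1; 0.06 -0.025 -0.005 0.013 0.113 -0.01 1; 0.06 -0.025 0 0.013 0.113 -0.01 1; 0.06 -0.025 0.005 0.013 0.113 -0.01 1; 0.06 -0.025 0.01 0.013 0.113 -0.01 1"

```text
clock: 1.8
ee_pos: [295.6, -453.2, 338.8]
ee_rot: [0.818, 0.209, 0.514, -0.149]
contact_force: [0.3, 0.3, -0.4]
grip_width: 0.129
grasp_force: 0.0
```

play_rows --deltas "0.06 -0.025 0.02 0.013 0.113 -0.01 1; 0.06 -0.025 0.025 0.013 0.113 -0.01 1; 0.055 -0.02 0.03 0.013 0.113 -0.01 1; 0.055 -0.02 0.035 0.013 0.113 -0.01 1; 0.05 -0.02 0.04 0.013 0.113 -0.01 1"

```text
clock: 2.22
ee_pos: [329.1, -402.2, 397.3]
ee_rot: [0.677, 0.2, 0.679, -0.202]
contact_force: [0.1, -0.1, -0.3]
grip_width: 0.006
grasp_force: 0.0
```

```bash
python3 - <<'E'
from h import *
st()
a=plan((420,-60,400),Rt(),10)
print()
plan((460,170,300),Rt(),10,1,a)
E
```

```text
2.22 [-1.57  0.11  1.52  1.54  2.14 -0.07] [ 329.1 -402.2  397.3] [[-0.002, -0.004, 1.0], [0.838, 0.545, 0.004]] [ 0.1 -0.1 -0.3]
0.001 -0.095 0.105 -0 -0.001 -0 1; 0 -0.095 0.105 -0 -0 -0 1; 0.001 -0.095 0.105 -0 -0.001 -0.001 1; 0 -0.095 0.105 -0 -0 0 1; 0.001 -0.095 0.106 -0 -0.001 -0 1
0.001 -0.095 0.105 -0 -0 -0 1; 0.001 -0.095 0.105 -0.001 -0.001 -0.001 1; 0.001 -0.095 0.105 0 -0 0 1; 0.001 -0.095 0.105 0 -0.001 0 1; 0.001 -0.095 0.105 0 -0 -0 1

-0.04 -0.068 0.063 0 -0 -0 1; -0.04 -0.069 0.064 0 -0 -0 1; -0.04 -0.068 0.063 0 -0 -0 1; -0.04 -0.069 0.064 0 -0 -0 1; -0.04 -0.068 0.063 0 -0 -0 1
-0.04 -0.069 0.064 0 -0 -0 1; -0.04 -0.068 0.063 0 -0 -0 1; -0.04 -0.068 0.064 0 -0 -0 1; -0.04 -0.069 0.063 0 -0 -0 1; -0.04 -0.068 0.064 0 -0 -0 1
```

play_rows --deltas "0 -0.095 0.105 0 0 0 1; 0 -0.095 0.105 0 0 0 1; 0 -0.095 0.105 0 0 0 1; 0 -0.095 0.105 0 0 0 1; 0 -0.095 0.105 0 0 0 1"

```text
clock: 2.63
ee_pos: [374.8, -229.8, 396.6]
ee_rot: [0.678, 0.2, 0.678, -0.202]
contact_force: [0.3, -0.0, 0.6]
grip_width: 0.006
grasp_force: 0.0
```

play_rows --deltas "0 -0.095 0.105 0 0 0 1; 0 -0.095 0.105 0 0 0 1; 0 -0.095 0.105 0 0 0 1; 0 -0.095 0.105 0 0 0 1; 0 -0.095 0.105 0 0 0 1"

```text
clock: 3.05
ee_pos: [421.9, -63.1, 397.1]
ee_rot: [0.677, 0.202, 0.677, -0.205]
contact_force: [-36.5, 60.6, 9.5]
grip_width: 0.003
grasp_force: 0.0
```

```bash
python3 - <<'E'
from h import *
st()
plan((460,170,300),Rt(),10,1)
E
```

```text
3.05 [-1.22 -0.86  2.26  1.61  1.8   0.17] [421.9 -63.1 397.1] [[0.001, -0.004, 1.0], [0.834, 0.552, 0.001]] [-36.5  60.6   9.5]
-0.039 -0.069 0.064 -0.001 -0 -0.001 1; -0.039 -0.069 0.064 -0.001 -0 -0 1; -0.04 -0.07 0.064 -0.001 -0 -0.001 1; -0.039 -0.069 0.064 -0.001 -0.001 -0 1; -0.039 -0.07 0.064 -0.001 0 -0.001 1
-0.039 -0.069 0.064 -0.002 0 -0 1; -0.039 -0.07 0.064 -0.001 -0 -0.001 1; -0.039 -0.069 0.063 -0.001 -0 -0 1; -0.039 -0.07 0.064 -0.001 -0 -0.001 1; -0.039 -0.07 0.064 -0.001 -0.001 -0 1
```

play_rows --deltas "0 0.08 -0.08 0 0 0 1; 0 0.08 -0.08 0 0 0 1; 0 0 0 0 0 0 1"

```text
clock: 3.3
ee_pos: [410.9, -122.1, 396.1]
ee_rot: [0.678, 0.201, 0.677, -0.205]
contact_force: [1.2, 0.5, 0.3]
grip_width: 0.007
grasp_force: 0.0
```

```bash
python3 - <<'E'
from h import *
from scipy.optimize import least_squares
st(); s=readout.observe()
f=viewer.grab_frame("scene"); cv2.imwrite("pics/s2.png",f["img"][:,:,::-1])
S=[([-1.22971824,.0910805920,1.23066428,0,1.81979327,-.0567023752],[232.43,-553.18,222.66],[.980286727,.19758,0,0]),
([-1.36323927,.10339132,1.23274262,.24523451,1.84187312,-.13286311],[234.634,-552.629,224.108],[.97280418,.19824753,.11766331,-.02247852]),
([-1.57,.11,1.52,1.54,2.14,-.07],[329.1,-402.2,397.3],[.677,.2,.679,-.202]),
(s["joint_positions"],s["ee_pos"],s["ee_rot"])]
E=R.from_euler
def fk(q,k):
    d1,a1,L2,a3,L4,o,L6,c=k
    A=E('z',q[0]);p=A.apply([a1,0,d1]);A=A*E('y',q[1]);p=p+A.apply([0,0,L2]);A=A*E('y',q[2]+c)
    p=p+A.apply([a3,0,L4]);A=A*E('z',q[3])*E('y',q[4]-c);p=p+A.apply([o,0,0]);A=A*E('z',q[5]);p=p+A.apply([0,0,L6]);return p,A
def res(k):
    o=[]
    for q,p,w in S:
        P,A=fk(q,k); Rw=R.from_quat(w).as_matrix()
        o+=[*(P-p),*(200*np.cross(A.as_matrix()[:,2],Rw[:,2]))]
    return np.r_[o,(np.array(k)-[350,0,350,0,350,0,300,0])*1e-3]
b=min((least_squares(res,[350,0,350,0,350,0,300,c]) for c in[0,.5,-.5]),key=lambda r:r.cost)
print(b.cost,np.round(b.x,2)); print(np.round(b.fun[:24],1))
for q,p,w in S: print(np.round((fk(q,b.x)[1].inv()*R.from_quat(w)).as_rotvec(),2))
E
```

```text
3.3 [-1.31 -0.67  2.16  1.6   1.89  0.09] [ 410.9 -122.1  396.1] [[0.002, -0.005, 1.0], [0.836, 0.549, 0.001]] [1.2 0.5 0.3]
978.6114562437298 [ 107.31 -131.39  379.79   51.71  695.3    -9.81  383.21    0.  ]
[-31.7 -12.3  -1.7   0.    0.    0.  -24.7  -5.9  -2.7   0.    0.1   0.
  -0.1  -1.2  -5.6  -0.5   0.7   1.9   0.8   3.2   9.9  -0.2   0.2   0.7]
[0.   0.   1.57]
[ 0.   -0.    1.57]
[0.01 0.   1.57]
[0.   0.   1.57]
```

View pics/s2.png

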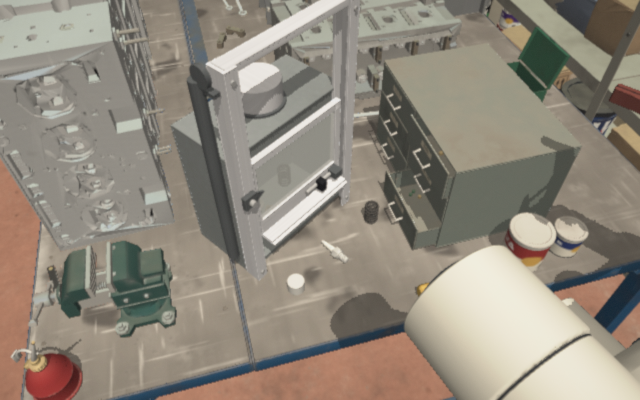

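```bash
cat >> h.py <<'E'
from scipy.optimize import least_squares
E=R.from_euler
def fk(q,k):
    d1,b,L2,a3,L4,o,L6,a2,b6=k
    A=E('z',q[0]);p=A.apply([0,b,d1]);A=A*E('y',q[1]);p=p+A.apply([a2,0,L2]);A=A*E('y',q[2])
    p=p+A.apply([a3,0,L4]);A=A*E('z',q[3])*E('y',q[4]);p=p+A.apply([o,b6,0]);A=A*E('z',q[5]);p=p+A.apply([0,0,L6]);return p,A*E('z',np.pi/2)
E
cat > fit.py <<'E'
from h import *
S=[([-1.22971824,.0910805920,1.23066428,0,1.81979327,-.0567023752],[232.43,-553.18,222.66],1),
([-1.36323927,.10339132,1.23274262,.24523451,1.84187312,-.13286311],[234.634,-552.629,224.108],1),
([-1.57,.11,1.52,1.54,2.14,-.07],[329.1,-402.2,397.3],.3),
([-1.22,-.86,2.26,1.61,1.80,.17],[421.9,-63.1,397.1],.3)]
s=readout.observe();S.append((s["joint_positions"],s["ee_pos"],1))
k0=np.array([350,0,350,0,350,0,250,0,0.])
def res(k): return np.r_[np.concatenate([w*(fk(q,k)[0]-p) for q,p,w in S]),(k-k0)*[.002,.002,.002,.01,.002,.01,.002,.01,.01]]
b=least_squares(res,k0);print(b.cost,np.round(b.x,1));print(np.round(b.fun[:15],1));np.save("k.npy",b.x)
E
python3 fit.py
```

```text
1.0885585786183722 [163.4  35.3 371.3 102.2 553.9  -1.2 347.7   2.   -1.1]
[ 0.1  0.1  0.1 -0.1 -0.  -0.2 -0.1 -0.2  0.3 -0.2 -0.1  0.7  0.1  0.1
 -0.2]
```

```bash
cat >> h.py <<'E'
LO=np.array([-2.87,-.86,.17,-1.51,.06,-2.65]);HI=np.array([2.87,2.18,2.46,4.65,2.69,2.65])
def ik(p,Rg,q0=None,n=12,seed=0):
    k=np.load("k.npy");g=np.random.default_rng(seed);best=None
    for q in ([q0] if q0 is not None else list(g.uniform(LO,HI,(n,6)))):
        def f(q):
            P,A=fk(q,k);return np.r_[(P-p),300*(A.inv()*Rg).as_rotvec()]
        r=least_squares(f,np.clip(q,LO+1e-3,HI-1e-3),bounds=(LO,HI),max_nfev=60)
        if best is None or r.cost<best[0]: best=(r.cost,r.x)
        if best[0]<1e-2: break
    return best
E
python3 - <<'E'
from h import *
b,y=bax(); L=np.array([552,306,0])
import h
for dy in [0]:
  for yaw in [33,23,13]:
    h.YAW=yaw
    for ph in [0,-15,-25,-35,-45]:
      o=[]
      for dx,z in [(-50,75),(20,75),(20,160),(20,240)]:
        c,q=ik(L+b*dx+y*dy+[0,0,z],Rt(ph)); o.append((round(float(np.sqrt(2*c)),1),q.round(2).tolist() if c<1 else None))
      print(yaw,ph,o[0][0],o[1],o[2][0],o[3])
E
```

```text
33 0 43.0 (0.0, [0.31, -0.07, 2.41, 2.77, 0.8, -1.31]) 0.0 (0.0, [0.32, -0.62, 2.42, 2.28, 0.35, -0.74])
33 -15 47.7 (0.0, [0.33, -0.36, 2.41, 2.26, 0.32, -0.78]) 0.0 (0.0, [0.33, -0.69, 2.3, 0.8, 0.33, 0.73])
33 -25 20.8 (0.0, [0.34, -0.43, 2.34, 1.09, 0.24, 0.39]) 0.0 (0.0, [0.34, -0.65, 2.17, 0.42, 0.54, 1.11])
33 -35 0.0 (0.0, [0.36, -0.42, 2.23, 0.44, 0.42, 1.05]) 0.0 (0.0, [0.36, -0.56, 2.02, 0.26, 0.75, 1.26])
33 -45 0.0 (0.0, [0.38, -0.35, 2.09, 0.23, 0.64, 1.25]) 0.0 (0.0, [0.38, -0.45, 1.86, 0.17, 0.96, 1.34])
23 0 41.5 (0.0, [0.51, -0.07, 2.4, 3.3, 0.77, -1.68]) 0.0 (0.0, [0.51, -0.6, 2.41, 3.57, 0.26, -1.99])
23 -15 46.7 (0.0, [0.51, -0.35, 2.41, 3.58, 0.24, -1.97]) 3.9 (0.0, [0.51, -0.68, 2.29, -0.45, 0.25, 2.04])
23 -25 20.2 (0.0, [0.5, -0.42, 2.34, -0.77, 0.13, 2.38]) 0.0 (0.0, [0.51, -0.64, 2.17, -0.2, 0.49, 1.79])
23 -35 0.0 (0.0, [0.5, -0.41, 2.22, -0.21, 0.38, 1.82]) 0.0 (0.0, [0.5, -0.56, 2.02, -0.12, 0.73, 1.72])
23 -45 0.0 (0.0, [0.49, -0.35, 2.08, -0.11, 0.62, 1.72]) 0.0 (0.0, [0.49, -0.44, 1.86, -0.08, 0.95, 1.68])
13 0 18.4 (0.0, [0.69, 0.0, 2.34, 3.77, 0.87, -2.0]) 0.0 (0.0, [0.69, -0.5, 2.35, 4.21, 0.54, -2.57])
13 -15 23.9 (0.0, [0.68, -0.27, 2.34, 4.28, 0.48, -2.54]) 27.1 (9.9, None)
13 -25 11.2 (22.4, None) 0.0 (0.0, [0.66, -0.57, 2.12, -0.71, 0.62, 2.37])
13 -35 0.0 (0.0, [0.62, -0.35, 2.18, -0.72, 0.5, 2.46]) 0.0 (0.0, [0.62, -0.5, 1.98, -0.46, 0.8, 2.14])
13 -45 0.0 (0.0, [0.59, -0.3, 2.05, -0.41, 0.68, 2.16]) 0.0 (0.0, [0.59, -0.41, 1.83, -0.31, 0.99, 2.01])
```

```bash
cat >> h.py <<'E'
def sim(wps,q=None,verbose=2):
    s=readout.observe();q=s["joint_positions"] if q is None else q;p,A=s["ee_pos"],R.from_quat(s["ee_rot"])
    for P,B,n in wps:
        P=np.array(P,float);sl=Slerp([0,1],R.concatenate([A,B]))
        for i in range(1,n+1):
            c,qn=ik(p+(P-p)*i/n,sl(i/n),q); v=abs(qn-q)*12/np.array([2.57,2.57,3.01,3.14,3.14,3.14]);
            if c>1e-1 or i%verbose==0 or i==n: print(i,round(float(c),2),qn.round(2),"v",v.max().round(2))
            q=qn
        p,A=P,B
    return q
E
python3 - <<'E'
from h import *
b,y=bax(); L=np.array([552,306,0])
W=L-b*100
print(W)
sim([((420,-60,420),Rt(-35),10),(W+[0,0,260],Rt(-35),12),(L-b*60+[0,0,66],Rt(-35),8),(L+b*15+[0,0,66],Rt(-35),4),(L+b*15+[0,0,230],Rt(-35),8),(L-b*30+[0,0,230],Rt(-35),4),(L-b*30-y*20+[0,0,262],Rt(-35),3),(L+b*24-y*20+[0,0,262],Rt(-35),4)],verbose=5)
E
```

```text
[468.13294321 251.5360965    0.        ]
5 0.0 [-1.22 -0.77  2.01  1.34  1.87  0.26] v 0.21
10 0.0 [-1.   -0.76  1.81  1.02  1.86  0.44] v 0.27
2 6.22 [-0.85 -0.86  1.91  0.97  1.76  0.51] v 0.37
3 102.45 [-0.76 -0.86  1.92  0.93  1.72  0.55] v 0.43
4 280.06 [-0.66 -0.86  1.94  0.89  1.66  0.59] v 0.46
5 493.59 [-0.55 -0.86  1.95  0.84  1.6   0.64] v 0.49
6 699.48 [-0.44 -0.86  1.97  0.78  1.53  0.69] v 0.52
7 858.75 [-0.33 -0.86  1.99  0.72  1.46  0.76] v 0.54
8 940.26 [-0.21 -0.86  2.01  0.65  1.38  0.83] v 0.56
9 924.59 [-0.08 -0.86  2.03  0.57  1.29  0.92] v 0.57
10 808.62 [ 0.04 -0.86  2.06  0.48  1.2   1.01] v 0.57
11 609.73 [ 0.16 -0.86  2.09  0.39  1.11  1.11] v 0.55
12 367.88 [ 0.26 -0.86  2.12  0.3   1.02  1.21] v 0.5
1 317.4 [ 0.27 -0.86  2.17  0.31  0.97  1.2 ] v 0.2
2 248.37 [ 0.27 -0.86  2.22  0.32  0.91  1.18] v 0.21
3 168.3 [ 0.28 -0.86  2.27  0.33  0.86  1.17] v 0.22
4 88.73 [ 0.29 -0.86  2.32  0.34  0.8   1.15] v 0.23
5 25.68 [ 0.29 -0.86  2.37  0.35  0.74  1.13] v 0.23
8 0.0 [ 0.31 -0.75  2.45  0.44  0.54  1.03] v 0.29
4 0.0 [ 0.36 -0.42  2.25  0.46  0.41  1.02] v 0.34
5 0.0 [ 0.36 -0.55  2.14  0.31  0.62  1.2 ] v 0.16
8 0.0 [ 0.36 -0.58  2.05  0.26  0.74  1.25] v 0.14
4 0.0 [ 0.33 -0.74  2.14  0.28  0.81  1.23] v 0.19
3 0.0 [ 0.27 -0.72  2.08  0.33  0.87  1.18] v 0.09
4 0.0 [ 0.31 -0.55  1.97  0.3   0.8   1.2 ] v 0.2
```

```bash
python3 - <<'E'
from h import *
b,y=bax(); L=np.array([552,306,0])
W=[((430,-100,400),Rt(-75),12),(L-b*110+[0,0,300],Rt(-75),12),(L-b*50+[0,0,66],Rt(-35),10)]
sim(W,verbose=3)
a=None
for w in W: a=plan(*w,1,a); print()
E
```

```text
3 0.0 [-1.24 -0.69  1.98  1.31  1.89  0.21] v 0.38
6 0.0 [-1.05 -0.65  1.77  0.98  1.89  0.34] v 0.44
9 0.0 [-0.78 -0.54  1.56  0.62  1.92  0.49] v 0.48
12 0.0 [-0.49 -0.38  1.35  0.25  2.02  0.64] v 0.44
3 0.0 [-0.26 -0.44  1.45  0.21  1.95  0.83] v 0.36
6 0.0 [-0.03 -0.46  1.51  0.15  1.87  1.03] v 0.37
9 0.0 [ 0.2  -0.42  1.53  0.1   1.79  1.23] v 0.34
12 0.0 [ 0.39 -0.34  1.51  0.05  1.71  1.4 ] v 0.29
3 0.0 [ 0.37 -0.52  1.81  0.09  1.38  1.37] v 0.42
6 0.0 [ 0.35 -0.66  2.1   0.17  1.04  1.31] v 0.45
9 0.0 [ 0.32 -0.72  2.35  0.33  0.66  1.15] v 0.51
10 0.0 [ 0.31 -0.7   2.42  0.44  0.52  1.03] v 0.54
0.001 -0.002 0.009 -0.001 -0.139 -0 1; 0.002 -0.003 0.009 -0.001 -0.139 -0 1; 0.004 -0.002 0.009 -0.001 -0.139 -0 1; 0.004 -0.003 0.008 -0 -0.139 -0.001 1; 0.005 -0.002 0.008 -0.001 -0.139 0 1
0.005 -0.003 0.008 -0.001 -0.139 0 1; 0.007 -0.002 0.006 -0.001 -0.139 -0 1; 0.007 -0.002 0.006 -0.001 -0.139 -0 1; 0.008 -0.003 0.005 -0 -0.139 -0 1; 0.008 -0.002 0.004 -0.001 -0.139 -0 1
0.009 -0.003 0.003 -0.001 -0.138 -0.001 1; 0.009 -0.002 0.003 -0.001 -0.139 0 1

0.06 -0.091 0.051 0 -0 0 1; 0.06 -0.092 0.05 0 -0 0 1; 0.06 -0.091 0.051 0 -0 0 1; 0.061 -0.091 0.05 0 -0 0 1; 0.06 -0.092 0.051 0 -0 0 1
0.06 -0.091 0.051 0 -0 0 1; 0.06 -0.092 0.05 0 -0 0 1; 0.06 -0.091 0.051 0 -0 0 1; 0.06 -0.091 0.05 0 -0 0 1; 0.06 -0.092 0.051 0 -0 0 1
0.06 -0.091 0.051 0 -0 0 1; 0.061 -0.091 0.05 0 -0 0 1

-0.001 -0 0.097 -0 0.089 0 1; -0.008 -0 0.096 -0 0.089 0 1; -0.015 -0 0.095 -0 0.089 0 1; -0.021 -0 0.095 -0 0.088 0 1; -0.027 -0 0.092 -0 0.089 0 1
-0.035 -0 0.091 -0 0.089 0 1; -0.04 -0 0.088 -0 0.089 0 1; -0.046 -0 0.084 -0 0.089 0 1; -0.052 -0 0.082 -0 0.089 0 1; -0.058 -0 0.077 -0 0.088 0 1
```

play_rows --deltas "0.002 -0.002 0.009 0 -0.139 0 1; 0.002 -0.002 0.009 0 -0.139 0 1; 0.004 -0.002 0.009 0 -0.139 0 1; 0.004 -0.002 0.008 0 -0.139 0 1; 0.005 -0.002 0.008 0 -0.139 0 1"

```text
clock: 3.77
ee_pos: [418.3, -111.6, 399.8]
ee_rot: [0.836, 0.249, 0.468, -0.139]
contact_force: [0.3, 1.2, -0.0]
grip_width: 0.006
grasp_force: 0.0
```

play_rows --deltas "0.005 -0.002 0.008 0 -0.139 0 1; 0.007 -0.002 0.006 0 -0.139 0 1; 0.007 -0.002 0.006 0 -0.139 0 1; 0.008 -0.002 0.005 0 -0.139 0 1; 0.008 -0.002 0.004 0 -0.139 0 1"

```text
clock: 4.18
ee_pos: [426.4, -102.9, 402.3]
ee_rot: [0.931, 0.278, 0.226, -0.066]
contact_force: [0.1, 0.1, 0.0]
grip_width: 0.004
grasp_force: 0.0
```

play_rows --deltas "0.009 -0.003 0.003 0 -0.139 0 1; 0.009 -0.003 0.003 0 -0.139 0 1; 0.06 -0.09 0.05 0 0 0 1; 0.06 -0.09 0.05 0 0 0 1; 0.06 -0.09 0.05 0 0 0 1"

```text
clock: 4.6
ee_pos: [437.4, -12.1, 376.5]
ee_rot: [0.95, 0.284, 0.125, -0.038]
contact_force: [0.8, 1.1, -0.4]
grip_width: 0.002
grasp_force: 0.0
```

play_rows --deltas "0.06 -0.09 0.05 0 0 0 1; 0.06 -0.09 0.05 0 0 0 1; 0.06 -0.09 0.05 0 0 0 1; 0.06 -0.09 0.05 0 0 0 1; 0.06 -0.09 0.05 0 0 0 1"

```text
clock: 5.02
ee_pos: [448.8, 130.6, 336.0]
ee_rot: [0.95, 0.284, 0.126, -0.038]
contact_force: [0.5, -0.0, -0.3]
grip_width: 0.007
grasp_force: 0.0
```

play_rows --deltas "0.06 -0.09 0.05 0 0 0 1; 0.06 -0.09 0.05 0 0 0 1; 0.06 -0.09 0.05 0 0 0 1; 0.06 -0.09 0.05 0 0 0 1; 0 0 0 0 0 0 1"

```text
clock: 5.43
ee_pos: [457.9, 247.0, 300.7]
ee_rot: [0.949, 0.286, 0.123, -0.039]
contact_force: [0.2, -0.1, 0.3]
grip_width: 0.003
grasp_force: 0.0
```

```bash
python3 - <<'E'
from h import *
st()
f=viewer.grab_frame("wrist"); cv2.imwrite("pics/w1.png",f["img"][:,:,::-1])
import pickle;pickle.dump(f,open("w1.pkl","wb"));print(f["fx"],f["cx"],f["cy"],np.linalg.inv(f["world_to_cam"]).round(2).tolist())
rec("wrist",["lip_edge","mark_tip","bolt_knob","plug"],f)
E
```

```text
5.43 [ 0.39 -0.33  1.5   0.05  1.72  1.39] [457.9 247.  300.7] [[0.806, 0.533, 0.256], [0.211, 0.145, -0.967]] [ 0.2 -0.1  0.3]
309.70691628693146 320.203421518094 197.1289367474677 [[0.55, -0.83, -0.04, 491.35], [-0.83, -0.55, -0.02, 269.58], [-0.0, 0.05, -1.0, 479.38], [0.0, 0.0, 0.0, 1.0]]
wrist lip_edge 0.59 [578.1 321.3 220.8]
wrist mark_tip 0.69 [496.8 416.9 245.3]
wrist bolt_knob 0.76 [593.5 274.7 128.7]
wrist plug 0.59 [508.  268.   20.4]
```

View pics/w1.png

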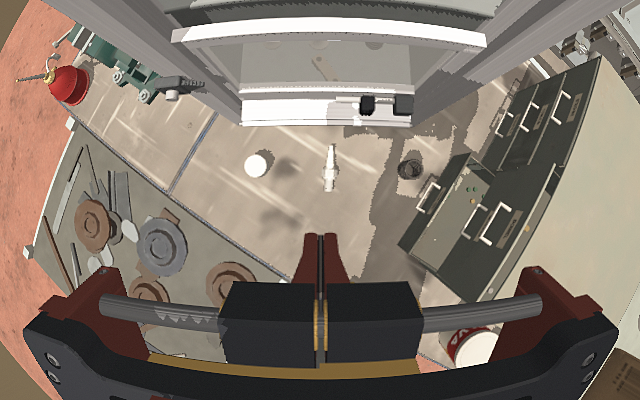

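The wrist view shows the lip edge level along row 125, from column 240 to 412. The knob is at (367,105), the pointer at (185,90), the plug at (330,167), and the fingers are centred on the lip. Next I'll refine the lip and pointer from this view.

```bash
cat >> h.py <<'E'
def ray(f,u,v):
    x,y=u-f["cx"],v-f["cy"];r=np.hypot(x,y);t=r/f["fx"];d=np.array([np.sin(t)*x/r,np.sin(t)*y/r,np.cos(t)])
    Ti=np.linalg.inv(f["world_to_cam"]);return Ti[:3,3],Ti[:3,:3]@d
def atz(f,u,v,z):
    o,d=ray(f,u,v);return np.round(o+d*(z-o[2])/d[2],1)
def wdepth(f,u,v,w=1):
    a=f["z_map"][v-w:v+w+1,u-w:u+w+1];z=np.median(a[a>0]) if (a>0).any() else np.nan
    o,d=ray(f,u,v);fw=np.linalg.inv(f["world_to_cam"])[:3,2];return np.round(o+d*z/(d@fw),1)
E
python3 - <<'E'
from h import *
import pickle
f=pickle.load(open("w1.pkl","rb"))
b,y=bax()
for u,v in [(241,125),(411,125),(326,125)]:
    p=atz(f,u,v,105);print(p, "bx,by rel",round(b@(p-[552,306,105]),1),round(y@(p-[552,306,105]),1))
print([wdepth(f,u,v) for u,v in [(260,122),(300,122),(340,122),(320,110),(205,84),(200,84),(190,88)]])
cv2.imwrite("pics/w1c.png",cv2.resize(f["img"][60:140,150:310,::-1],(800,400),interpolation=cv2.INTER_CUBIC))
plan(np.array([552,306,66])-b*50,Rt(-35),10)
E
```

```text
[495.5 392.8 105. ] bx,by rel -0.1 103.6
[613.4 215.9 105. ] bx,by rel 2.4 -109.0
[552.3 303.4 105. ] bx,by rel -1.2 -2.3
[array([511.6, 375.2, 101.4]), array([538.5, 332.7, 101. ]), array([565.8, 291.6, 100.7]), array([564. , 320. , 105.2]), array([508.8, 414.4, 206.8]), array([504.5, 401.5, 238.8]), array([497.3, 410.7, 233.6])]
-0.001 -0.001 0.098 -0 0.089 0 1; -0.007 -0.001 0.099 -0.001 0.089 0.001 1; -0.014 -0.001 0.097 -0 0.088 -0 1; -0.022 -0.001 0.096 -0.001 0.089 0 1; -0.027 -0.001 0.095 -0 0.089 0.001 1
-0.034 -0.001 0.092 -0.001 0.089 -0 1; -0.041 -0.001 0.09 -0 0.088 0 1; -0.047 -0.001 0.086 -0.001 0.089 0.001 1; -0.052 -0.001 0.083 -0 0.089 -0 1; -0.059 -0.002 0.08 -0.001 0.089 0 1
```

View pics/w1c.png

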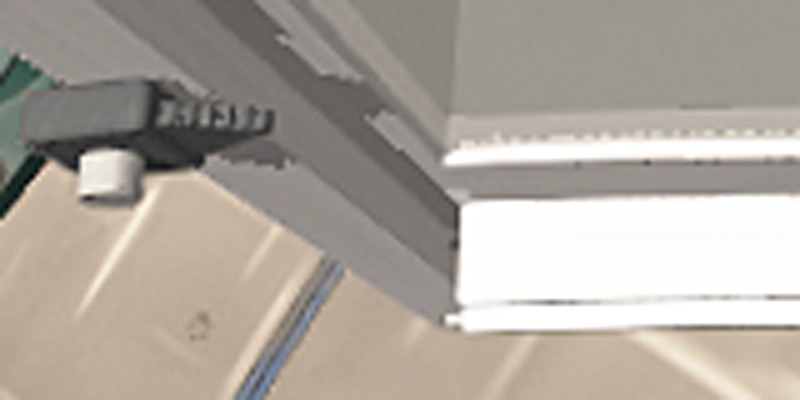

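The crop shows the pointer tip at wrist pixel (204,84), i.e. about (504,401,239). The lip edge mid is about (552,305,100). Now I'll descend in front of the lip.

play_rows --deltas "-0.001 0 0.098 0 0.089 0 1; -0.007 0 0.099 0 0.089 0 1; -0.014 0 0.097 0 0.089 0 1; -0.022 0 0.096 0 0.089 0 1; -0.027 0 0.095 0 0.089 0 1"

```text
clock: 6.1
ee_pos: [486.0, 259.4, 184.3]
ee_rot: [0.913, 0.272, 0.291, -0.087]
contact_force: [-0.0, 0.6, -0.5]
grip_width: 0.006
grasp_force: 0.0
```

play_rows --deltas "-0.034 0 0.092 0 0.089 0 1; -0.04 0 0.09 0 0.089 0 1; -0.047 0 0.086 0 0.089 0 1; -0.052 0 0.083 0 0.089 0 1; -0.06 0 0.08 0 0.089 0 1"

```text
clock: 6.52
ee_pos: [512.2, 276.1, 65.7]
ee_rot: [0.849, 0.252, 0.445, -0.132]
contact_force: [-0.0, 1.9, 0.5]
grip_width: 0.003
grasp_force: 0.0
```

```bash
python3 - <<'E'
from h import *
st(); b,y=bax()
a=plan(np.array([552,305.5,64])+b*14,Rt(-35),5);plan(np.array([552,305.5,190])+b*14,Rt(-35),20,1,a)
E
```

```text
6.52 [ 0.3  -0.72  2.43  0.46  0.53  1.  ] [512.2 276.1  65.7] [[0.476, 0.31, 0.823], [0.689, 0.449, -0.568]] [-0.   1.9  0.5]
0.028 -0.002 0.043 -0 -0.002 0 1; 0.028 -0.003 0.042 -0.001 -0.001 0 1; 0.027 -0.002 0.042 -0 -0.002 0.001 1; 0.028 -0.002 0.043 -0 -0.002 -0 1; 0.028 -0.002 0.042 -0.001 -0.001 0 1
0.021 -0 -0.014 0 -0 0 1; 0.02 -0 -0.015 0 -0 0 1; 0.021 -0 -0.014 0 -0 0 1; 0.021 -0 -0.015 0 -0 0 1; 0.02 -0 -0.014 0 -0 0 1
0.021 -0 -0.015 0 -0 0 1; 0.021 -0 -0.014 0 -0 0 1; 0.02 -0 -0.015 0 -0 0 1; 0.021 -0 -0.014 0 -0 0 1; 0.021 -0 -0.014 0 -0 0 1
0.02 -0 -0.015 0 -0 0 1; 0.021 -0 -0.014 0 -0 0 1; 0.021 -0 -0.015 0 -0 0 1; 0.02 -0 -0.014 0 -0 0 1; 0.021 -0 -0.015 0 -0 0 1
0.02 -0 -0.014 0 -0 0 1; 0.021 -0 -0.014 0 -0 0 1; 0.021 -0 -0.015 0 -0 0 1; 0.02 -0 -0.014 0 -0 0 1; 0.021 -0 -0.015 0 -0 0 1
```

play_rows --deltas "0.028 -0.002 0.042 0 -0.001 0 1; 0.028 -0.002 0.042 0 -0.001 0 1; 0.028 -0.002 0.042 0 -0.001 0 1; 0.028 -0.002 0.042 0 -0.001 0 1; 0.028 -0.002 0.042 0 -0.001 0 1"

```text
clock: 6.93
ee_pos: [563.8, 313.5, 64.1]
ee_rot: [0.851, 0.253, 0.441, -0.132]
contact_force: [0.0, -0.5, 0.2]
grip_width: 0.008
grasp_force: 0.0
```

play_rows --deltas "0.01 0 -0.007 0 0 0 1; 0.01 0 -0.007 0 0 0 1; 0.01 0 -0.007 0 0 0 1; 0.01 0 -0.007 0 0 0 1; 0.01 0 -0.007 0 0 0 1"

```text
clock: 7.35
ee_pos: [561.7, 313.8, 77.7]
ee_rot: [0.851, 0.254, 0.44, -0.132]
contact_force: [0.7, -1.8, -2.5]
grip_width: 0.005
grasp_force: 1.5
```

play_rows --deltas "0.01 0 -0.007 0 0 0 1; 0.01 0 -0.007 0 0 0 1; 0.01 0 -0.007 0 0 0 1; 0.01 0 -0.007 0 0 0 1; 0 0 0 0 0 0 1"

```text
clock: 7.77
ee_pos: [562.1, 314.2, 90.3]
ee_rot: [0.851, 0.254, 0.44, -0.133]
contact_force: [-3.6, -5.0, -1.2]
grip_width: 0.004
grasp_force: 2.3
```

```bash
python3 - <<'E'
from h import *
st()
f=viewer.grab_frame("scene"); cv2.imwrite("pics/s3.png",cv2.resize(f["img"][130:290,210:410,::-1],(750,600),interpolation=cv2.INTER_CUBIC))
rec("scene",["lip_edge","bolt_knob"],f)
E
```

```text
7.77 [ 0.36 -0.49  2.23  0.4   0.48  1.08] [562.1 314.2  90.3] [[0.484, 0.316, 0.816], [0.681, 0.449, -0.578]] [-3.6 -5.  -1.2]
scene lip_edge 0.78 [578.1 319.9 204.6]
scene bolt_knob 0.69 [591.  277.5 150.3]
```

View pics/s3.png

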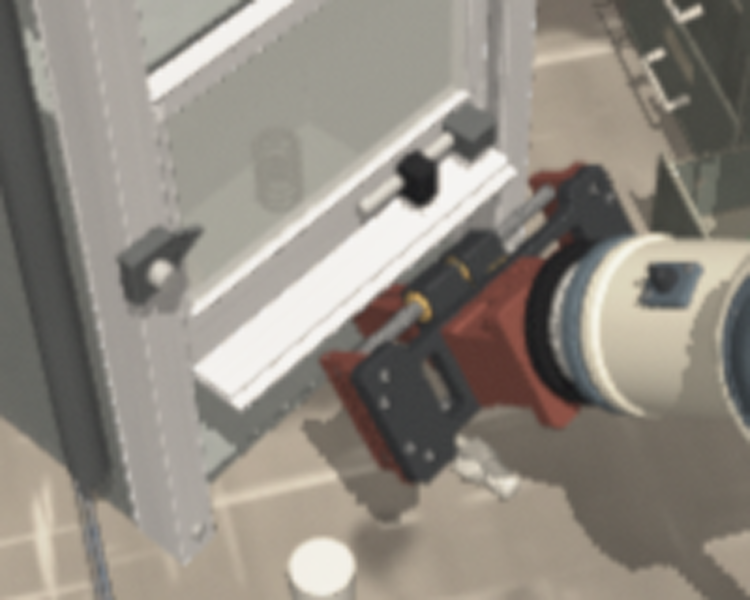

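The crop shows the lip sitting on the fingers and rising. The knob still stands clear of its keeper, and the parts haven't moved. I'll keep lifting.

play_rows --deltas "0.02 0 -0.0145 0 0 0 1; 0.02 0 -0.0145 0 0 0 1; 0.02 0 -0.0145 0 0 0 1; 0.02 0 -0.0145 0 0 0 1; 0.02 0 -0.0145 0 0 0 1"

```text
clock: 8.33
ee_pos: [561.6, 314.4, 121.6]
ee_rot: [0.851, 0.254, 0.44, -0.133]
contact_force: [-4.1, -2.8, -3.0]
grip_width: 0.004
grasp_force: 2.7
```

play_rows --deltas "0.02 0 -0.0145 0 0 0 1; 0.02 0 -0.0145 0 0 0 1; 0.02 0 -0.0145 0 0 0 1; 0.02 0 -0.0145 0 0 0 1; 0.02 0 -0.0145 0 0 0 1"

```text
clock: 8.75
ee_pos: [561.7, 314.3, 152.9]
ee_rot: [0.851, 0.254, 0.44, -0.133]
contact_force: [-3.4, -0.4, -4.1]
grip_width: 0.006
grasp_force: 2.5
```

play_rows --deltas "0.02 0 -0.0145 0 0 0 1; 0.02 0 -0.0145 0 0 0 1; 0.02 0 -0.0145 0 0 0 1; 0.02 0 -0.0145 0 0 0 1; 0.02 0 -0.0145 0 0 0 1"

```text
clock: 9.17
ee_pos: [561.6, 314.0, 184.0]
ee_rot: [0.851, 0.254, 0.441, -0.133]
contact_force: [-2.2, 1.4, -3.0]
grip_width: 0.006
grasp_force: 1.6
```

play_rows --deltas "0.015 0 -0.01 0 0 0 1; 0.015 0 -0.01 0 0 0 1; 0.01 0 -0.007 0 0 0 1; 0 0 0 0 0 0 1"

```text
clock: 9.5
ee_pos: [562.0, 314.1, 196.5]
ee_rot: [0.85, 0.254, 0.441, -0.133]
contact_force: [-4.5, -0.3, -1.4]
grip_width: 0.007
grasp_force: 1.6
```

```bash
python3 - <<'E'
from h import *
import pickle
st()
f=viewer.grab_frame("scene"); pickle.dump(f,open("s4.pkl","wb"));cv2.imwrite("pics/s4.png",cv2.resize(f["img"][130:230,230:360,::-1],(780,600),interpolation=cv2.INTER_CUBIC))
rec("scene",["lip_edge","bolt_knob","mark_tip"],f)
g=viewer.grab_frame("top"); pickle.dump(g,open("t4.pkl","wb"))
E
```

```text
9.5 [ 0.36 -0.58  2.11  0.29  0.69  1.21] [562.  314.1 196.5] [[0.482, 0.315, 0.818], [0.683, 0.45, -0.576]] [-4.5 -0.3 -1.4]
scene lip_edge 0.97 [575.9 319.6 315. ]
scene bolt_knob 0.81 [586.9 277.5 253.6]
scene mark_tip 0.87 [485.3 422.2 242.5]
```

View pics/s4.png

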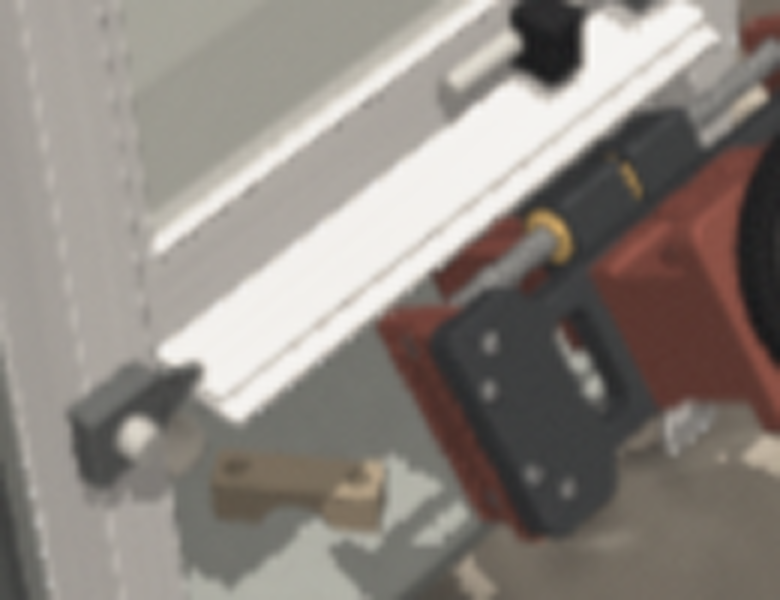

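The crop shows the pointer tip at full-frame pixel (264,192), a bit above the lip's left end, whose front-top corner is at about (267,197). It still needs a few millimetres. I'll measure that numerically.

```bash
cat > lip.py <<'E'
from h import *
import pickle,sys
b,y=bax();L=np.array([552,305.5,0])
for c,fn in [("scene",sys.argv[1]),("top",sys.argv[2])]:
    f=pickle.load(open(fn,"rb"));z=f["z_map"];v,u=np.mgrid[0:400,0:640]
    P=(np.stack([(u-f["cx"])/f["fx"]*z,(v-f["cy"])/f["fy"]*z,z,np.ones_like(z)],-1)@np.linalg.inv(f["world_to_cam"]).T)[...,:3]
    D=P-L;X=D@b;Y=D@y
    for lo,hi in[(40,100),(-30,40)]:
        m=(z>0)&(X>5)&(X<26)&(Y>lo)&(Y<hi)&(P[...,2]>float(sys.argv[3]))&(P[...,2]<float(sys.argv[3])+30);print(c,"lip top",m.sum(),np.percentile(P[m][:,2],[25,50,75]).round(1))
    # tip: dark pixels near pointer, innermost in Y
    m=(z>0)&(X>-15)&(X<22)&(Y>100)&(Y<150)&(P[...,2]>222)&(P[...,2]<262)&(f["img"].max(-1)<110)
    Q=np.stack([X[m],Y[m],P[m][:,2],u[m],v[m]],1);Q=Q[np.argsort(Q[:,1])];print("tip",len(Q));print(Q[:5].round(1))
E
python3 lip.py scene0.pkl top0.pkl 90; python3 lip.py s4.pkl t4.pkl 213
```

```text
scene lip top 309 [105.6 106.5 107.3]
scene lip top 323 [105.4 106.5 107.5]
tip 160
[[ 11.1 106.3 240.6 262.  191. ]
 [ 12.3 107.3 240.6 261.  191. ]
 [  8.9 108.3 241.4 262.  192. ]
 [  9.9 109.8 239.5 261.  193. ]
 [ 11.8 109.8 243.1 260.  191. ]]
top lip top 269 [103.3 104.2 105.3]
top lip top 291 [103.2 104.4 105.4]
tip 158
[[ 14.6 105.3 238.  267.  214. ]
 [ 11.8 105.4 238.2 268.  215. ]
 [ 11.1 106.5 235.9 268.  216. ]
 [ 12.2 107.1 241.1 267.  215. ]
 [ 13.9 108.2 240.  266.  215. ]]
scene lip top 339 [229.8 230.7 231.5]
scene lip top 370 [229.7 230.5 231.3]
tip 167
[[ 10.5 107.  239.2 262.  192. ]
 [ 12.  107.5 241.  261.  191. ]
 [ 10.7 108.9 240.6 261.  192. ]
 [ 10.4 109.4 238.8 261.  193. ]
 [  9.8 110.1 237.4 261.  194. ]]
top lip top 353 [227.6 228.5 229.3]
top lip top 383 [227.3 228.5 229.3]
tip 158
[[ 14.7 105.2 237.5 267.  214. ]
 [ 12.1 105.3 237.  268.  215. ]
 [ 10.5 106.8 237.9 268.  216. ]
 [ 12.4 107.  240.5 267.  215. ]
 [ 13.8 108.2 240.4 266.  215. ]]
```

play_rows --deltas "0.015 0 -0.0105 0 0 0 1; 0.015 0 -0.0105 0 0 0 1; 0.01 0 -0.007 0 0 0 1; 0.0055 0 -0.004 0 0 0 1; 0 0 0 0 0 0 1"

```text
clock: 10.17
ee_pos: [562.0, 313.8, 209.9]
ee_rot: [0.851, 0.254, 0.441, -0.133]
contact_force: [-2.7, -2.6, -1.0]
grip_width: 0.005
grasp_force: 1.6
```

```bash
python3 - <<'E'
from h import *
import pickle
st()
f=viewer.grab_frame("scene"); pickle.dump(f,open("s5.pkl","wb"))
g=viewer.grab_frame("top"); pickle.dump(g,open("t5.pkl","wb"))
w=viewer.grab_frame("wrist"); pickle.dump(w,open("w5.pkl","wb"))
a=cv2.resize(f["img"][165:215,240:290],(400,400),interpolation=cv2.INTER_CUBIC)
print(w["world_to_cam"].round(2).tolist())
T=np.array([504,401,239,1.]);c=w["world_to_cam"]@T;r=np.hypot(c[0],c[1]);t=np.arctan2(r,c[2])*w["fx"]/r;uv=np.array([w["cx"]+c[0]*t,w["cy"]+c[1]*t]);print(uv)
u,v=np.clip(uv.astype(int),40,[600,360]);k=cv2.resize(w["img"][v-40:v+40,u-40:u+40],(400,400),interpolation=cv2.INTER_CUBIC)
cv2.imwrite("pics/m5.png",np.hstack([a,k])[:,:,::-1]);print(u,v)
E
python3 lip.py s5.pkl t5.pkl 228
```

```text
10.17 [ 0.36 -0.59  2.08  0.28  0.72  1.23] [562.  313.8 209.9] [[0.482, 0.315, 0.817], [0.682, 0.45, -0.576]] [-2.7 -2.6 -1. ]
[[0.55, -0.84, -0.0, -44.82], [-0.67, -0.44, -0.6, 670.23], [0.5, 0.33, -0.8, -40.38], [0.0, 0.0, 0.0, 1.0]]
[139.3102326  222.79451897]
139 222
scene lip top 339 [243.1 244.  244.8]
scene lip top 365 [243.  243.9 244.6]
tip 176
[[  9.3 105.8 239.1 263.  192. ]
 [ 11.5 105.9 240.  262.  191. ]
 [ 12.8 107.  240.  261.  191. ]
 [ 10.  107.6 237.6 262.  193. ]
 [ 10.4 107.6 235.  262.  194. ]]
top lip top 364 [240.9 241.8 242.6]
top lip top 402 [240.6 241.7 242.6]
tip 160
[[ 11.4 103.7 234.9 269.  215. ]
 [ 13.  104.1 238.5 268.  214. ]
 [ 14.7 105.2 237.5 267.  214. ]
 [ 11.9 105.4 237.6 268.  215. ]
 [ 11.  106.5 236.2 268.  216. ]]
```

View pics/m5.png

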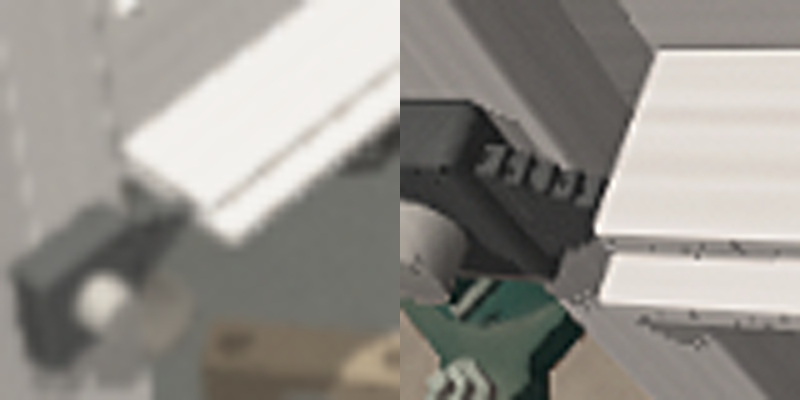

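The composite shows the lip's left end now beside the pointer tip, at scene pixel (264,191). I'll check the height by intersecting rays in each camera.

```bash
python3 - <<'E'
from h import *
import pickle
b,y=bax();L=np.array([552,305.5,0])
f=pickle.load(open("s5.pkl","rb"));Ti=np.linalg.inv(f["world_to_cam"])
def rr(u,v): return Ti[:3,3],Ti[:3,:3]@np.array([(u-f["cx"])/f["fx"],(v-f["cy"])/f["fy"],1])
def at(o,d,n,val): p=o+d*((val-(o-L)@n)/(d@n)); return (round((p-L)@b,1),round((p-L)@y,1),round(p[2],1))
w=pickle.load(open("w1.pkl","rb"))
for nm,(o,d) in [("scene",rr(263.6,191.2)),("wrist",ray(w,204.0,83.2))]:
    print(nm,[at(o,d,b,x) for x in (6,8,10,12)],[at(o,d,y,x) for x in (104,106,108)])
# triangulate
o1,d1=rr(263.6,191.2);o2,d2=ray(w,204.0,83.2);s=np.linalg.lstsq(np.stack([d1,-d2],1),o2-o1,rcond=None)[0];p1,p2=o1+d1*s[0],o2+d2*s[1];print("tri",p1.round(1),p2.round(1))
# depth of pointer face averaged over dark pixels, and lip front-left corners in m5: top(205,212) bottom(235,243) of 8x crop
for u,v in [(240+205/8-.5,165+212/8-.5),(240+235/8-.5,165+243/8-.5),(240+122/8-.5,165+147/8-.5)]:
    print([at(*rr(u,v),b,x) for x in (0,32)],at(*rr(u,v),y,106))
E
```

```text
scene [(np.float64(6.0), np.float64(107.1), np.float64(244.4)), (np.float64(8.0), np.float64(105.5), np.float64(241.7)), (np.float64(10.0), np.float64(103.8), np.float64(238.9)), (np.float64(12.0), np.float64(102.2), np.float64(236.2))] [(np.float64(9.8), np.float64(104.0), np.float64(239.2)), (np.float64(7.3), np.float64(106.0), np.float64(242.6)), (np.float64(4.9), np.float64(108.0), np.float64(246.0))]
wrist [(np.float64(6.0), np.float64(94.4), np.float64(258.7)), (np.float64(8.0), np.float64(96.8), np.float64(252.9)), (np.float64(10.0), np.float64(99.2), np.float64(247.1)), (np.float64(12.0), np.float64(101.6), np.float64(241.3))] [(np.float64(14.0), np.float64(104.0), np.float64(235.6)), (np.float64(15.7), np.float64(106.0), np.float64(230.8)), (np.float64(17.3), np.float64(108.0), np.float64(226.0))]
tri [505.9 397.8 236.7] [507.  399.3 237.6]
[(np.float64(-0.0), np.float64(108.8), np.float64(250.6)), (np.float64(32.0), np.float64(82.5), np.float64(206.2))] (np.float64(3.4), np.float64(106.0), np.float64(245.9))
[(np.float64(0.0), np.float64(101.9), np.float64(235.5)), (np.float64(32.0), np.float64(75.1), np.float64(190.1))] (np.float64(-4.9), np.float64(106.0), np.float64(242.5))
[(np.float64(-0.0), np.float64(127.3), np.float64(284.4)), (np.float64(32.0), np.float64(102.4), np.float64(242.5))] (np.float64(27.3), np.float64(106.0), np.float64(248.6))
```

play_rows --deltas "0.0033 0 -0.0023 0 0 0 1; 0 0 0 0 0 0 1; -0.02 0 0.014 0 0 0 1; -0.02 0 0.014 0 0 0 1"

```text
clock: 10.65
ee_pos: [562.3, 314.3, 199.2]
ee_rot: [0.85, 0.254, 0.442, -0.133]
contact_force: [0.6, 1.2, -0.0]
grip_width: 0.002
grasp_force: 0.0
```

```bash
python3 - <<'E'
from h import *
import pickle
st(); b,y=bax();L=np.array([552,305.5,0])
f=viewer.grab_frame("scene"); pickle.dump(f,open("s6.pkl","wb"))
g=viewer.grab_frame("top"); pickle.dump(g,open("t6.pkl","wb"))
W=[(L-b*40+[0,0,200],Rt(-35),4),(L-b*40-y*14+[0,0,260],Rt(-35),4),(L-y*14+b*22+[0,0,260],Rt(-35),5)]
sim(W,verbose=9);a=None
for w in W:a=plan(*w,1,a)
E
python3 lip.py s6.pkl t6.pkl 228
```

```text
10.65 [ 0.36 -0.58  2.1   0.29  0.7   1.22] [562.3 314.3 199.2] [[0.481, 0.314, 0.819], [0.683, 0.451, -0.574]] [ 0.6  1.2 -0. ]
4 0.0 [ 0.32 -0.77  2.22  0.3   0.77  1.2 ] v 0.24
4 0.0 [ 0.28 -0.76  2.11  0.32  0.89  1.19] v 0.12
5 0.0 [ 0.33 -0.56  1.98  0.29  0.79  1.22] v 0.19
-0.027 0.002 -0.045 -0.002 0.002 0 1; -0.028 0.001 -0.045 -0.002 0.001 0.001 1; -0.027 0.002 -0.045 -0.002 0.002 0 1; -0.027 0.002 -0.045 -0.002 0.002 0.001 1
0.049 0.014 -0.034 -0 -0 -0 1; 0.049 0.014 -0.035 -0 -0 -0 1; 0.049 0.014 -0.034 -0 -0 -0 1; 0.05 0.014 -0.035 -0 -0 -0 1
0.028 0 0.041 -0 -0 -0 1; 0.029 0 0.04 -0 -0 -0 1; 0.028 0 0.041 -0 -0 -0 1; 0.028 0 0.041 -0 -0 -0 1; 0.029 0 0.04 -0 -0 -0 1
scene lip top 339 [243.3 244.2 244.8]
scene lip top 376 [243.3 244.  244.8]
tip 176
[[ 10.7 104.7 237.2 263.  192. ]
 [ 11.7 105.7 239.7 262.  191. ]
 [ 12.7 107.  240.1 261.  191. ]
 [ 10.5 107.2 237.  262.  193. ]
 [  9.5 107.8 240.5 262.  192. ]]
top lip top 363 [241.1 242.1 242.8]
top lip top 401 [241.1 242.  242.9]
tip 162
[[ 11.2 103.8 235.6 269.  215. ]
 [ 13.4 104.  237.4 268.  214. ]
 [ 14.6 105.3 237.7 267.  214. ]
 [ 11.5 105.6 239.  268.  215. ]
 [ 11.3 106.4 235.3 268.  216. ]]
```

The window holds, and the lip and tip agree to within about 1 mm in both cameras. Next is the bolt.

play_rows --deltas "-0.027 0.002 -0.045 -0.002 0.002 0 1; -0.027 0.002 -0.045 -0.002 0.002 0 1; -0.027 0.002 -0.045 -0.002 0.002 0 1; -0.027 0.002 -0.045 -0.002 0.002 0 1"

```text
clock: 11.08
ee_pos: [518.7, 283.5, 201.9]
ee_rot: [0.85, 0.252, 0.444, -0.131]
contact_force: [0.7, -0.2, 0.1]
grip_width: 0.01
grasp_force: 0.0
```

play_rows --deltas "0.049 0.014 -0.035 0 0 0 1; 0.049 0.014 -0.035 0 0 0 1; 0.049 0.014 -0.035 0 0 0 1; 0.049 0.014 -0.035 0 0 0 1; 0 0 0 0 0 0 1"

```text
clock: 11.5
ee_pos: [527.1, 271.4, 267.3]
ee_rot: [0.848, 0.252, 0.447, -0.131]
contact_force: [0.5, -0.3, 1.0]
grip_width: 0.004
grasp_force: 0.0
```

```bash
python3 - <<'E'
from h import *
import pickle
st(); b,y=bax();L=np.array([552,305.5,0])
p=readout.observe()["ee_pos"]-L;print(p@b,p@y,p[2])
f=viewer.grab_frame("wrist"); pickle.dump(f,open("w7.pkl","wb"));cv2.imwrite("pics/w7.png",cv2.resize(f["img"][60:300,180:500,::-1],(800,600)))
rec("wrist",["bolt_knob"],f)
plan(L-y*14+b*22+[0,0,260],Rt(-35),5)
E
```

```text
11.5 [ 0.27 -0.77  2.1   0.32  0.89  1.19] [527.1 271.4 267.3] [[0.473, 0.31, 0.825], [0.693, 0.447, -0.566]] [ 0.5 -0.3  1. ]
-39.439272303079754 -15.024130041773127 267.32562382826785
wrist bolt_knob 0.63 [589.1 272.5 269.8]
0.027 -0 0.042 0 -0.001 0 1; 0.027 -0.001 0.042 0 -0.001 0.001 1; 0.026 0 0.042 0.001 -0.001 0 1; 0.027 -0 0.041 -0 -0.001 0.001 1; 0.027 -0.001 0.042 -0 -0 0 1
```

View pics/w7.png

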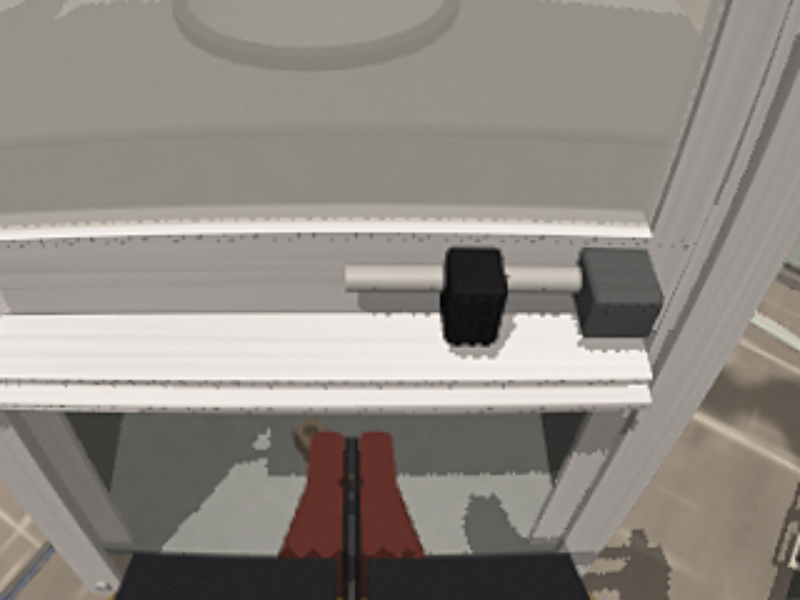

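The wrist crop shows the fingertips at (350,435) left of the black knob at (473,295), clear of its left face. The rod runs left of the knob at rail depth, and the keeper is at (618,292). I'll find the rod's depth so the tips stay in front of it.

```bash
python3 - <<'E'
from h import *
import pickle
b,y=bax();L=np.array([552,305.5,0])
f=pickle.load(open("w7.pkl","rb"))
for n,x,yy in [("rod",380,278),("rod",420,278),("rod end",350,278),("knobtop",473,268),("knobfront",473,315),("knobL",450,310),("lip",300,350),("rail",250,280),("keeper",618,310),("tip",350,440)]:
    p=wdepth(f,180+int(x/2.5),60+int(yy/2.5))-L;print(n,round(p@b,1),round(p@y,1),p[2].round(1))
plan(L-y*14+b*14+[0,0,258],Rt(-35),5)
E
```

```text
rod 23.6 -22.4 268.0
rod 23.7 -33.8 268.0
rod end 23.5 -13.9 268.2
knobtop 19.1 -47.2 277.2
knobfront 9.2 -47.2 268.9
knobL 10.6 -41.1 269.3
lip 16.6 1.1 243.4
rail 32.3 16.3 257.7
keeper 10.6 -89.1 270.0
tip -34.9 -13.8 277.2
0.022 -0 0.038 0 -0.001 0 1; 0.022 -0.001 0.037 0 -0.001 0.001 1; 0.021 -0 0.038 0.001 -0.001 0 1; 0.022 -0 0.037 -0 -0.001 0.001 1; 0.022 -0.001 0.038 -0 -0 0 1
```

play_rows --deltas "0.022 0 0.037 0 0 0 1; 0.022 0 0.037 0 0 0 1; 0.022 0 0.037 0 0 0 1; 0.022 0 0.037 0 0 0 1; 0.022 0 0.037 0 0 0 1"

```text
clock: 12.02
ee_pos: [570.9, 301.3, 255.4]
ee_rot: [0.85, 0.253, 0.443, -0.131]
contact_force: [-0.5, -0.2, 0.8]
grip_width: 0.006
grasp_force: 0.0
```

play_rows --deltas "0 0.012 0 0 0 0 1; 0 0.012 0 0 0 0 1; 0 0.012 0 0 0 0 1; 0 0.012 0 0 0 0 1; 0 0.012 0 0 0 0 1"

```text
clock: 12.43
ee_pos: [579.2, 287.6, 258.1]
ee_rot: [0.85, 0.252, 0.444, -0.131]
contact_force: [-0.1, -0.7, -0.3]
grip_width: 0.006
grasp_force: 0.0
```

```bash
python3 - <<'E'
from h import *
st(); b,y=bax();L=np.array([552,305.5,0])
s=readout.observe();p=s["ee_pos"]-L;print(p@b,p@y,p[2],"F",s["contact_force"]@b,s["contact_force"]@y)
f=viewer.grab_frame("wrist");rec("wrist",["bolt_knob"],f);rec
E
```

```text
12.43 [ 0.28 -0.58  2.    0.34  0.81  1.16] [579.2 287.6 258.1] [[0.478, 0.312, 0.821], [0.689, 0.446, -0.571]] [-0.1 -0.7 -0.3]
13.069412661454043 -29.78290786159994 258.109696830991 F -0.45233142165685364 -0.5631370610625912
wrist bolt_knob 0.73 [590.3 274.5 267.2]
```

play_rows --deltas "0 0.01 0 0 0 0 1; 0 0.01 0 0 0 0 1; 0 0.01 0 0 0 0 1; 0 0.01 0 0 0 0 1; 0 0.01 0 0 0 0 1"

```text
clock: 12.95
ee_pos: [586.1, 277.7, 258.3]
ee_rot: [0.85, 0.252, 0.444, -0.131]
contact_force: [-1.9, -0.2, 0.9]
grip_width: 0.002
grasp_force: 0.8
```

play_rows --deltas "0 0.01 0 0 0 0 1; 0 0.01 0 0 0 0 1; 0 0.01 0 0 0 0 1; 0 0 0 0 0 0 1"

```text
clock: 13.28
ee_pos: [590.5, 271.0, 258.2]
ee_rot: [0.85, 0.252, 0.444, -0.131]
contact_force: [-1.0, 1.1, 0.8]
grip_width: 0.006
grasp_force: 0.2
```

```bash
python3 - <<'E'
from h import *
st(); b,y=bax();L=np.array([552,305.5,0])
s=readout.observe();p=s["ee_pos"]-L;print(p@b,p@y,p[2],"F",s["contact_force"]@b,s["contact_force"]@y)
f=viewer.grab_frame("wrist");rec("wrist",["bolt_knob"],f)
for v in range(120,200,8):print(v,[tuple(np.round([ (q:=wdepth(f,u,v,0)-L)@y,q[2]]).astype(int)) for u in range(330,440,10)])
E
```

```text
13.28 [ 0.23 -0.57  1.99  0.39  0.82  1.09] [590.5 271.  258.2] [[0.479, 0.312, 0.821], [0.689, 0.446, -0.571]] [-1.   1.1  0.8]
13.489238192657698 -49.93915329244579 258.16002514327255 F -0.27061675360130416 1.457472899588467
wrist bolt_knob 0.88 [598.3 260.4 268.4]
120 [(np.int64(-53), np.int64(336)), (np.int64(-57), np.int64(336)), (np.int64(-62), np.int64(336)), (np.int64(-66), np.int64(336)), (np.int64(-70), np.int64(337)), (np.int64(-75), np.int64(337)), (np.int64(-80), np.int64(337)), (np.int64(-84), np.int64(338)), (np.int64(-88), np.int64(338)), (np.int64(-94), np.int64(337)), (np.int64(-99), np.int64(337))]
128 [(np.int64(-53), np.int64(331)), (np.int64(-58), np.int64(332)), (np.int64(-62), np.int64(332)), (np.int64(-67), np.int64(332)), (np.int64(-71), np.int64(333)), (np.int64(-75), np.int64(333)), (np.int64(-81), np.int64(331)), (np.int64(-85), np.int64(333)), (np.int64(-90), np.int64(333)), (np.int64(-95), np.int64(333)), (np.int64(-99), np.int64(334))]
136 [(np.int64(-53), np.int64(327)), (np.int64(-58), np.int64(326)), (np.int64(-62), np.int64(327)), (np.int64(-67), n
[... 2050 characters left out ...]
), np.int64(292)), (np.int64(-60), np.int64(292)), (np.int64(-65), np.int64(293)), (np.int64(-70), np.int64(293)), (np.int64(-76), np.int64(292)), (np.int64(-82), np.int64(292)), (np.int64(-87), np.int64(293)), (np.int64(-92), np.int64(293)), (np.int64(-98), np.int64(293)), (np.int64(-103), np.int64(296)), (np.int64(-109), np.int64(297))]
192 [(np.int64(-54), np.int64(285)), (np.int64(-60), np.int64(286)), (np.int64(-65), np.int64(286)), (np.int64(-71), np.int64(286)), (np.int64(-77), np.int64(285)), (np.int64(-83), np.int64(285)), (np.int64(-88), np.int64(285)), (np.int64(-94), np.int64(285)), (np.int64(-100), np.int64(286)), (np.int64(-104), np.int64(290)), (np.int64(-110), np.int64(291))]
```

The bolt has moved about 16 mm. I'll keep pushing until the force rises.

play_rows --deltas "0 0.01 0 0 0 0 1; 0 0.01 0 0 0 0 1; 0 0.008 0 0 0 0 1; 0 0 0 0 0 0 1"

```text
clock: 13.72
ee_pos: [593.7, 265.9, 257.8]
ee_rot: [0.85, 0.252, 0.443, -0.132]
contact_force: [-2.4, 2.9, 0.2]
grip_width: 0.006
grasp_force: 2.0
```

play_rows --deltas "0 0.006 0 0 0 0 1; 0 0 0 0 0 0 1"

```text
clock: 13.88
ee_pos: [593.8, 265.7, 257.7]
ee_rot: [0.85, 0.253, 0.443, -0.133]
contact_force: [-7.1, 7.0, 0.7]
grip_width: 0.005
grasp_force: 4.4
```

play_rows --deltas "0 0.006 0 0 0 0 1; 0 0 0 0 0 0 1"

```text
clock: 14.05
ee_pos: [593.8, 265.6, 257.8]
ee_rot: [0.85, 0.253, 0.442, -0.134]
contact_force: [-8.9, 9.6, 0.6]
grip_width: 0.003
grasp_force: 6.7
```

```bash
python3 - <<'E'
from h import *
import pickle
st(); b,y=bax();L=np.array([552,305.5,0])
s=readout.observe();p=s["ee_pos"]-L;print(p@b,p@y,p[2],"F",s["contact_force"]@b,s["contact_force"]@y)
f=viewer.grab_frame("wrist");rec("wrist",["bolt_knob"],f)
cv2.imwrite("pics/w9.png",cv2.resize(f["img"][180:340,230:430,::-1],(750,600)))
E
```

```text
14.05 [ 0.2  -0.56  1.98  0.42  0.84  1.06] [593.8 265.6 257.8] [[0.48, 0.312, 0.82], [0.684, 0.452, -0.573]] [-8.9  9.6  0.6]
13.366688102483568 -56.22897450707487 257.7833823863645 F -2.270545599413886 12.918161948730685
wrist bolt_knob 0.6 [603.  255.6 265.8]
```

The push stalled at 13 N, so the bolt should be home. I'll back off to the left, then retreat and check.

play_rows --deltas "0 -0.02 0 0 0 0 1; 0 -0.02 0 0 0 0 1; 0 -0.02 0 0 0 0 1; -0.022 0 -0.04 0 0 0 1; -0.022 0 -0.04 0 0 0 1"

```text
clock: 14.57
ee_pos: [568.1, 263.4, 259.9]
ee_rot: [0.85, 0.253, 0.444, -0.131]
contact_force: [-0.2, -0.3, -0.0]
grip_width: 0.009
grasp_force: 0.0
```

play_rows --deltas "-0.02 0 -0.045 0 0 0 1; -0.02 0 -0.045 0 0 0 1; -0.01 0 -0.05 0 0 0 1; 0 0 -0.04 0 0 0 1; 0 0 0 0 0 0 1"

```text
clock: 14.98
ee_pos: [531.3, 238.6, 278.3]
ee_rot: [0.849, 0.252, 0.446, -0.13]
contact_force: [-0.5, -0.0, -0.1]
grip_width: 0.006
grasp_force: 0.0
```

```bash
python3 - <<'E'
from h import *
import pickle
st(); b,y=bax();L=np.array([552,305.5,0])
p=readout.observe()["ee_pos"]-L;print(p@b,p@y,p[2])
f=viewer.grab_frame("scene"); pickle.dump(f,open("s8.pkl","wb"));rec("scene",["tappet","plug","spring","bolt_knob"],f)
g=viewer.grab_frame("top"); pickle.dump(g,open("t8.pkl","wb"))
w=viewer.grab_frame("wrist");rec("wrist",["bolt_knob"],w);pickle.dump(w,open("w8.pkl","wb"));cv2.imwrite("pics/w8.png",cv2.resize(w["img"][60:300,180:500,::-1],(800,600)))
E
python3 lip.py s8.pkl t8.pkl 228
```

```text
14.98 [ 0.17 -0.79  2.09  0.41  0.96  1.08] [531.3 238.6 278.3] [[0.476, 0.312, 0.822], [0.691, 0.446, -0.569]] [-0.5 -0.  -0.1]
-53.8221856434672 -44.873484467885724 278.27836303370805
scene tappet 0.54 [452.8 366.8  24.2]
scene plug 0.79 [501.9 268.   18.5]
scene spring 0.76 [574.7 168.8  36.7]
scene spring 0.61 [577.6 321.  329.9]
scene bolt_knob 0.75 [599.3 256.8 266.3]
wrist bolt_knob 0.89 [599.5 253.8 269.3]
scene lip top 352 [243.4 244.2 244.9]
scene lip top 360 [243.2 244.  244.8]
tip 162
[[  9.6 105.6 238.7 263.  192. ]
 [ 11.  106.3 240.7 262.  191. ]
 [ 11.6 107.9 241.6 261.  191. ]
 [  9.1 108.4 239.  262.  193. ]
 [  8.6 108.5 241.8 262.  192. ]]
top lip top 361 [241.2 242.1 242.8]
top lip top 405 [241.1 242.  242.8]
tip 155
[[ 11.3 103.8 235.3 269.  215. ]
 [ 12.9 104.2 238.8 268.  214. ]
 [ 14.3 105.4 238.7 267.  214. ]
 [ 11.7 105.5 238.3 268.  215. ]
 [ 11.  106.6 236.3 268.  216. ]]
```

View pics/w8.png

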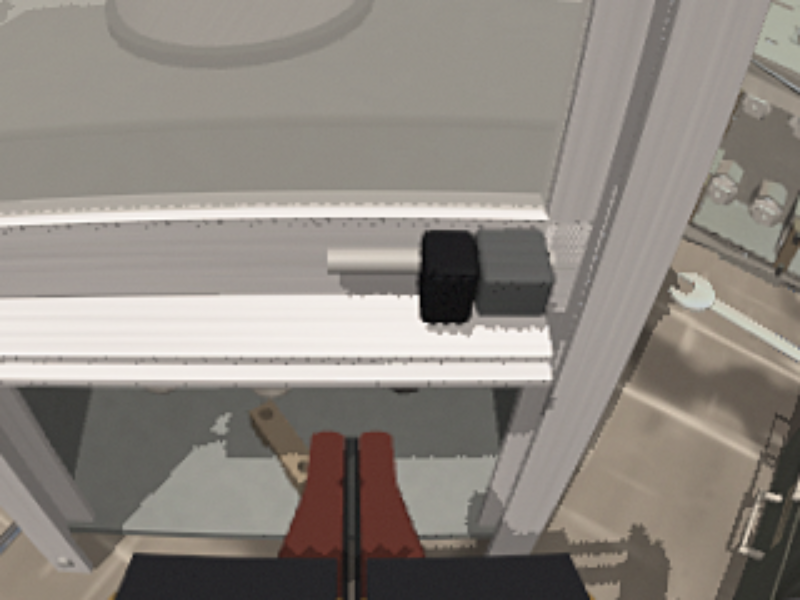

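The knob at (448,275) is flush against the keeper at (513,272). The lip is still level with the pointer, the loose parts haven't moved, and the gripper is clear. I'm handing in.

```bash
python3 -c "
from h import *
print(ctrl.finish_job())"
```

```text
the job is handed in; nothing more can be done
None
```

I raised the window until the lip was level with the pointer (within about 1 mm by camera), then pushed the bolt against its keeper, backed the arm clear, and handed the job in at about 15 s; no verdict came back, and the wrist force briefly read about 71 N mid-swing, most likely joint 2 hitting its range limit (−0.86 rad) rather than the arm touching anything.

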